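# Rock-test levelling feet on the surface plate and quarantine the bent ones

### The arm

A 6-joint arm with a two-finger parallel gripper is mounted at the origin on the work surface. World frame = base frame: x ahead of the robot, y to its left, z up, the work surface at z = 0. Lengths are in mm, angles in degrees, forces in N, time in s.
With the tool pointing down it reaches from about 300 to 850 mm from the base axis. Payload 4.2 kg.
Tool frame: the origin (TCP) lies midway between the tips of the shut fingers; the grasp point (between the pads) lies 19 mm behind it (env.tcp_to_grasp is the distance from the TCP to the grasp point, in mm); z points along the fingers, x is the direction in which the jaws open and shut, and the axes are right-handed (so a half turn about z gives the same grasp; the last joint's range is limited). The gripper opens to 91 mm and grips with 3 to 60 N. Pads are 32 mm wide; open, the fingers measure 118 mm over their backs; the gripper's body (76 mm by 178 mm) begins 60 mm behind the grasp point.
Start: joints at [64.057, 18.312, 89.639, -0, 72.044, -1.146], TCP at [241.168, 521.998, 213.976] pointing down, gripper open.
Joint ranges: [-177.97, 177.97], [-48.28, 115.42], [12.27, 149.76], [-77.06, 257.06], [2.81, 150.46], [-146.56, 146.56]. Speed limits (degrees/s): [147.25, 147.25, 180, 180, 180, 180].

### API

Orientations are given as [roll, pitch, yaw] about the fixed x, y, z axes, in that order (R = Rz(yaw) Ry(pitch) Rx(roll)).
In Python, from workcell import env gives the robot as it stands.
- The arm moves only by the tool drive_tool, never from a script. Its argument "motion" is a list of rows, each a list of 2 entries, a list of its own where there are three numbers: the shift along the world's x, y, z in m, then the turn, a rotation vector about the world's x, y, z in rad. In form: [[[dx, dy, dz], [wx, wy, wz]], ...]. A call has exactly 10 rows; each row shifts and turns the commanded pose from where the row before left it; what a row does not reach is not made up. A row lasts 1/12 s, in which the tool goes at most 41.7 mm and 7.16 degrees, less where a joint would pass 70% of its speed; a pose out of reach is approached as far as the arm can. A call is refused whole if a number of a shift passes 0.0417 or a number of a turn 0.125, either way. A call with a gripper value outside its range is refused whole. "claw" is the opening, from 0 (shut) to 1 (fully open), set as the call begins (left out, the last holds). The fingers move at their own pace and stop on an object; "force" is the grip in N (left out, the last holds). Time passes only in rows, so rows that do not move let the fingers close, or fill a call up. It gives the time, the measured TCP pose, the force and the opening at its end, in the units of the state.
- env.state(): the state, without advancing time (a new reading comes with each control period).
- env.grab_frame(name): name is "side" or "top"; returns the picture (480x640x3 uint8, red, green, blue); there is no depth.
- env.camera_params(name): a dict with "fov_y" (degrees; the focal length in pixels is half the picture's height over the tangent of half this angle, whatever the lens; pixels are square), "cx", "cy" (the principal point, pixels), "k1" (the pictures are not rectified: a ray, as slopes to the right and down, at radius r is drawn at 1 + k1 r^2 times it, then the intrinsics apply), "pose" (4x4, takes a point from camera to world coordinates). Camera axes: x right, y down, z forward; pixel columns grow to the right and rows downward; lengths in mm; the calibration is good to about 2 mm. A picture is of the moment at which its call begins. camera_params takes no time and is no camera call.
- env.job_done(): hands the job in, once; it reports no verdict.
The state is a dict: "time_s": time; "qpos": joint angles; "qvel": joint speeds; "effort": joint torques, N m; "ee_pos": TCP position; "ee_rot": TCP orientation; "force": force on the tool from outside, world axes, zero at the start; "torque": the same for the moment, N m; "gripper_width": finger opening in mm.
Only numpy, scipy, OpenCV 4.12 (cv2) and the standard library are available. Lean on these libraries where they do the work, as an engineer would, in place of code of your own. Each camera call takes 0.05 s, during which the arm holds its last target.

### The job

Four machine levelling feet stand among the tools on the granite plate: find out, by pressing down on their rims, which of them rock and which stand steady. Slide open the cover of the red quarantine box, stand every foot that rocks upright inside it and slide the cover fully shut again; leave the steady feet standing where they are and do not knock over or shift anything else.

Things in the scene. Friction and masses are not known exactly. Their poses are not given: they have to be found in the camera images.
- foot_1 (a point): where the first of four levelling feet stands at the start, upright on the plate (this point does not move with it): on the foot's axis, 29 mm above its underside. A foot has a round steel base 72 mm across with a raised rolled rim (crest on a 33 mm radius, top 12.5 mm above the underside; web inside it at 8 mm), a 40 mm wide hub to 18 mm height and a round sleeve 24 mm across up to 58 mm
- foot_2 (a point): the same for the second foot. Feet weigh about 0.3 kg; all four look alike and stand level at rest. They are best gripped from above by the upper half of the sleeve, about 40 mm above the underside. A sound foot stands firm when its rim crest is pressed down from above
- foot_3 (a point): the same for the third foot. A bent foot is crowned underneath: pressed down anywhere on its rim crest with 1 to 2 N it tips at once, that side of the rim sinks about 3.5 mm (tilt about 0.16 rad) until it meets the plate, and it rocks back level when let go
- foot_4 (a point): the same for the fourth foot. No more than two of the four are bent; which ones changes and shows only on pressing (rules call the feet bent_1, bent_2, sound_1, sound_2). Up to about 10 N on the rim tells bent from sound
- plate: black granite surface plate, flat and fixed, 300 mm (its x) by 480 mm (its y); origin at the centre of its underside on the bench, top face 50 mm above the origin. The four feet and four bystanders stand on it, their places mixed
- box_in (a point): red steel quarantine box, fixed, under a sliding cover: inside 190 mm (its x) by 104 mm (its y), walls 3 mm, rim 70 mm above the bench. Point: centre of the inner floor, 3 mm above the bench; axes of the box. Two feet fit side by side, 47 mm either side of this point along x. Two rails for the cover, 108 mm either side and up to 81 mm high, run on to 172 mm on its +y side
- cover (a joint): sliding cover of the quarantine box, in m: 0 = fully shut, 0.106 = fully open; it slides level along the box's +y, stays where it is left, friction about 2 N. It lies over the box 72 to 75 mm above the bench, 206 mm by 112 mm
- cover_grip (a point): black upright grip bar in the middle of the sliding cover, moving with it: 60 mm long along the box's x, 12 mm thick along its y, 30 mm high (from 75 to 105 mm above the bench). Point: centre of the bar, 90 mm above the bench; axes those of the box
- oiler_mid (a point): bystander on the plate: white and red oil bottle, 42 mm across, 128 mm tall with its spout, easily toppled. Point: on its axis 64 mm above its underside
- gauge_mid (a point): bystander on the plate: dial gauge on a grey magnetic base 46 by 40 mm, 130 mm tall, nothing reaching more than 36 mm from its axis. Point: on its axis 65 mm above its underside
- vblock_mid (a point): bystander on the plate: dark steel V-block 50 by 36 mm, 36 mm high. Point: its centre, 18 mm above its underside
- socket_mid (a point): bystander on the plate: bright deep socket, 28 mm across, 60 mm tall, upright. Point: its centre, 30 mm above its underside
- pliers: bystander: dark blue pliers lying on the bench right of the plate, 165 mm long, 16 mm high; origin near their middle
- driver: bystander: orange screwdriver lying on the bench right of the plate, 180 mm long, about 30 mm high; origin near its middle

How it is judged:
By the outcome, as a careful person would: the job done as asked, in the order asked, and still so for the second after the job is handed in, with the robot touching nothing.
It also fails if it takes over 72 s, if anything falls off the work surface, if the arm or the gripper's body presses on something with over 40 N, if the wrist force passes 120 N, or if a joint passes its speed limit or range.

## Working session

There is one attempt and no reset: what is moved stays moved. The work goes in short steps, Python scripts to look and compute and a tool call to move; the robot and the scene stay as the last step left them, time stands still between calls to the robot, and variables do not carry over. Pictures are saved under pics/ and viewed, and the job is handed in when it is done.

Besides the shell and the picture viewer there is one more tool, called by a JSON object that holds its "api" and its "payload". drive_tool: Moves the arm, as the interface text tells. Its arguments: {"type":"object","properties":{"motion":{"type":"array","items":{"type":"array"}},"claw":{"type":"number"},"force":{"type":"number"}},"required":["motion"]}

```bash
ls; mkdir -p pics; python3 - <<'E'
from workcell import env
import cv2
for n in ("side","top"):
    p=env.camera_params(n); print(n,p)
    cv2.imwrite(f"pics/{n}0.png",env.grab_frame(n)[:,:,::-1])
print(env.state(), env.tcp_to_grasp)
E
```

```text
pics
side {'fov_y': 57.42689207351419, 'cx': 323.4731400917124, 'cy': 234.60086217557023, 'k1': -0.0939173460350721, 'pose': array([[-9.58708682e-01, -1.61319256e-01,  2.34208799e-01,
         3.73889248e+02],
       [-2.83690900e-01,  4.84778242e-01, -8.27350911e-01,
         6.38380738e+02],
       [ 1.99283036e-02, -8.59631406e-01, -5.10525914e-01,
         5.70152368e+02],
       [ 0.00000000e+00,  0.00000000e+00,  0.00000000e+00,
         1.00000000e+00]])}
top {'fov_y': 45.641797714963715, 'cx': 318.71702574378656, 'cy': 233.37845834398257, 'k1': -0.11193607090510568, 'pose': array([[-1.09996876e-02, -9.89621078e-01,  1.43279899e-01,
         3.63597033e+02],
       [-9.99906756e-01,  1.20454319e-02,  6.43322176e-03,
        -8.59412286e+01],
       [-8.09232011e-03, -1.43195775e-01, -9.89661298e-01,
         1.37854705e+03],
       [ 0.00000000e+00,  0.00000000e+00,  0.00000000e+00,
         1.00000000e+00]])}
{'time_s': 0.1, 'qpos': array([ 6.40561242e+01,  1.83470132e+01,  8.96965894e+01, -1.22356778e-03,
        7.20441646e+01, -1.14542470e+00]), 'qvel': array([-0.02269844, -0.12884044, -0.15767573, -0.02935507, -0.0141647 ,
       -0.1813567 ]), 'effort': array([-8.03331259e-04, -4.13334167e+01, -2.32511348e+01,  7.27973180e-02,
        4.22607525e-02, -5.47906654e-05]), 'ee_pos': array([240.98344569, 521.59082867, 213.23318006]), 'ee_rot': array([-1.79999409e+02,  8.77730271e-02,  6.52019275e+01]), 'force': array([-0.05926384,  0.55172572,  0.31176892]), 'torque': array([ 0.03192938, -0.01821236,  0.01503606]), 'gripper_width': 91.00451612204856} 18.8
```

View pics/top0.png

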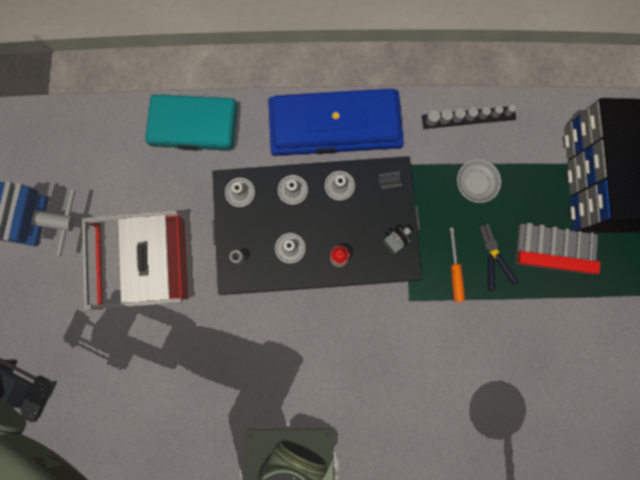

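View pics/side0.png

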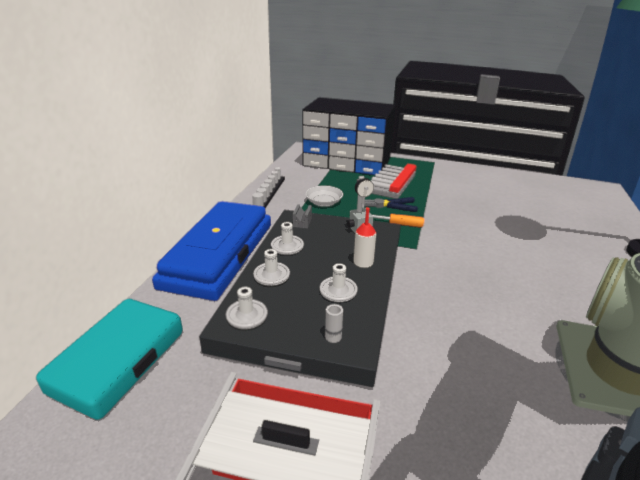

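Top view: feet at about (240,190), (292,188), (340,184), (290,247); socket (237,256), oiler (340,255), gauge (398,238), V-block (390,180). The box is at (135,258) with its cover partly open. I'll zoom in to measure.

```bash
cat > h.py <<'E'
import numpy as np, cv2
from workcell import env
def ray(name,u,v):
    p=env.camera_params(name); f=240/np.tan(np.radians(p['fov_y']/2))
    K=np.array([[f,0,p['cx']],[0,f,p['cy']],[0,0,1.]])
    n=cv2.undistortPoints(np.array([[[u,v]]],float),K,np.array([p['k1'],0,0,0.]),P=None,R=None).ravel()
    T=p['pose']; return T[:3,3],T[:3,:3]@np.array([n[0],n[1],1.])
def onz(name,u,v,z):
    o,d=ray(name,u,v); return np.round((o+d*(z-o[2])/d[2])[:2],1)
def pix(name,X):
    p=env.camera_params(name); f=240/np.tan(np.radians(p['fov_y']/2))
    c=np.linalg.inv(p['pose'])@np.r_[X,1]; n=c[:2]/c[2]; n=n*(1+p['k1']*(n@n))
    return n*f+[p['cx'],p['cy']]
def tri(u1,v1,u2,v2):
    a,d=ray('top',u1,v1); b,e=ray('side',u2,v2)
    s=np.linalg.lstsq(np.c_[d,-e],b-a,rcond=None)[0]
    P=a+d*s[0];Q=b+e*s[1]; return np.round((P+Q)/2,1), np.linalg.norm(P-Q)
E
python3 - <<'E'
import cv2
t=cv2.imread('pics/top0.png'); s=cv2.imread('pics/side0.png')
cv2.imwrite('pics/z1.png',cv2.resize(t[150:300,205:425],None,fx=3.6,fy=3.6,interpolation=cv2.INTER_CUBIC))
cv2.imwrite('pics/z2.png',cv2.resize(t[200:312,70:200],None,fx=5,fy=5,interpolation=cv2.INTER_CUBIC))
cv2.imwrite('pics/z3.png',cv2.resize(s[200:480,170:410],None,fx=2.1,fy=2.1,interpolation=cv2.INTER_CUBIC))
E
```

```text
(no output)
```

View pics/z1.png

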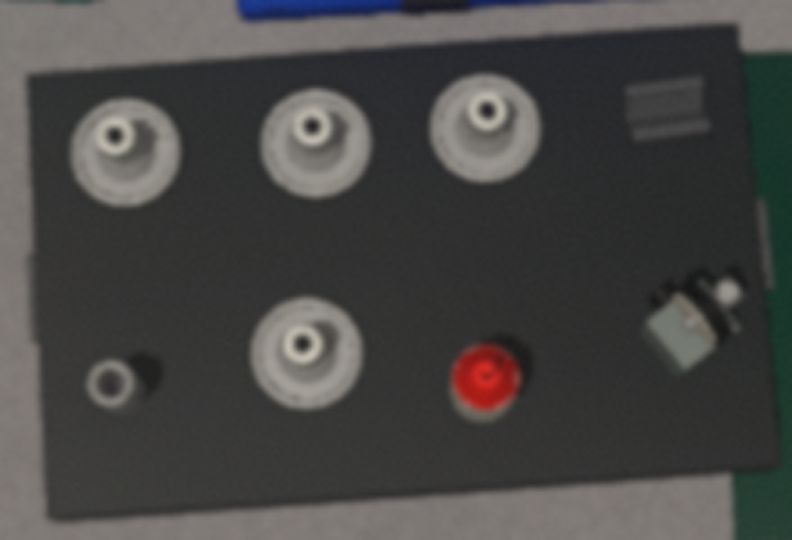

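View pics/z2.png

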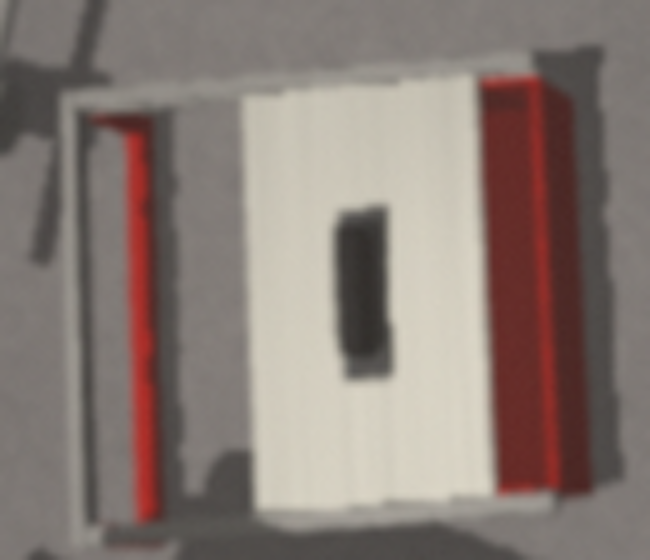

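View pics/z3.png

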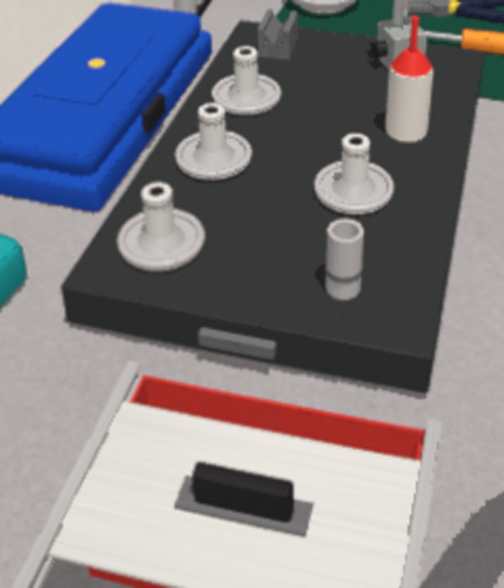

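```bash
python3 - <<'E'
from h import *
z1=lambda x,y:(205+(x+.5)/3.6-.5,150+(y+.5)/3.6-.5)
z2=lambda x,y:(70+(x+.5)/5-.5,200+(y+.5)/5-.5)
z3=lambda x,y:(170+(x+.5)/2.1-.5,200+(y+.5)/2.1-.5)
feet=[((125,152),(116,135),(157,193)),((316,144),(313,127),(211,110)),((486,128),(488,110),(246,51)),((307,353),(302,344),(355,140))]
for b,s,si in feet:
    print('rim',onz('top',*z1(*b),60),'sleeve',onz('top',*z1(*s),108),'side',onz('side',*z3(*si),108),tri(*z1(*s),*z3(*si)))
# refine: bright blob
im=cv2.imread('pics/top0.png')
g=cv2.cvtColor(im,cv2.COLOR_BGR2GRAY)
m=(g>95).astype(np.uint8); 
n,l,st,c=cv2.connectedComponentsWithStats(m[158:290,218:410])
for i in range(1,n):
    if st[i,4]>60: 
        u,v=st[i,0]+218+(st[i,2]-1)/2,st[i,1]+158+(st[i,3]-1)/2
        print(st[i],'bbox c',u,v,onz('top',u,v,60))
print('socket',onz('top',*z1(111,383),110),'oiler top',onz('top',*z1(487,374),178),'vb',onz('top',*z1(665,105),86),'gauge',onz('top',*z1(682,333),100))
print('plate',[onz('top',*z1(*q),50) for q in((29,76),(738,27),(778,467),(50,520))])
for nme,q,z in [('coverL1',(245,97),75),('coverL2',(256,512),75),('coverR1',(477,78),75),('coverR2',(495,495),75),('bartop1',(351,222),105),('bartop2',(362,350),105),('wall1',(538,82),70),('wall2',(554,490),70),('end1',(66,95),81),('end2',(76,540),81),('railTR',(530,60),81),('railBR',(555,500),81)]:
    print(nme,onz('top',*z2(*q),z))
E
```

```text
rim [656.2 109.6] sleeve [656.7 108.4] side [659.1 112.8] (array([659.1, 109.4, 105. ]), np.float64(3.4963764597046296))
rim [659.8 -16.3] sleeve [660. -17.] side [664.7 -14.6] (array([662.8, -16.3, 106.7]), np.float64(4.999807039596568))
rim [ 669.1 -128.1] sleeve [ 669.7 -128.1] side [ 673.2 -128.4] (array([ 671.2, -127.7,  108.3]), np.float64(3.247002471874906))
rim [521.6  -9.9] sleeve [521.6  -9.6] side [526.5  -9.3] (array([524. ,  -9.2, 108. ]), np.float64(4.8807567934385485))
[  0   0 151  12 911] bbox c 293.0 163.5 [723.5 -17.9]
[107  13  30  30 677] bbox c 339.5 185.5 [ 668.4 -127.8]
[ 60  17  30  30 667] bbox c 292.5 189.5 [660.1 -16.5]
[  7  19  30  30 648] bbox c 239.5 191.5 [657.1 109.3]
[ 57  75  31  31 704] bbox c 290.0 248.0 [520.9 -10.1]
[168  75  17  19 201] bbox c 394.0 242.0 [ 532.  -252.8]
[11 92 13 13 85] bbox c 235.0 256.0 [503.6 118.4]
[ 89 124 101   8 421] bbox c 357.0 285.5 [ 431.9 -164.4]
socket [498.2 109.6] oiler top [ 493.8 -122.5] vb [ 677.  -243.3] gauge [ 526.6 -247.9]
plate [array([711.4, 176.3]), array([ 738.8, -298.4]), array([ 444.6, -314.2]), array([415.7, 157.9])]
coverL1 [592.3 394.1]
coverL2 [397.6 381.8]
coverR1 [599.8 282.5]
coverR2 [405.1 269.1]
bartop1 [528.5 330.8]
bartop2 [469.9 323.9]
wall1 [598.4 254.7]
wall2 [407.4 242.9]
end1 [593.5 479.5]
end2 [384.6 465.4]
railTR [606.9 255.9]
railBR [402.5 239.6]
```

Everything is located: box yaw is about 3.7°, box_in about (500,301.5), and the cover is open by about 30 mm. First I'll open the cover by pushing the bar towards +y with shut fingers.

{"api": "drive_tool", "payload": {"motion": [[[0.0258,-0.0235,-0.0074],[0,0,-0.107]],[[0.0258,-0.0235,-0.0074],[0,0,-0.107]],[[0.0258,-0.0235,-0.0074],[0,0,-0.107]],[[0.0258,-0.0235,-0.0074],[0,0,-0.107]],[[0.0258,-0.0235,-0.0074],[0,0,-0.107]],[[0.0258,-0.0235,-0.0074],[0,0,-0.107]],[[0.0258,-0.0235,-0.0074],[0,0,-0.107]],[[0.0258,-0.0235,-0.0074],[0,0,-0.107]],[[0.0258,-0.0235,-0.0074],[0,0,-0.107]],[[0.0258,-0.0235,-0.0074],[0,0,-0.107]]], "claw": 0, "force": 20}}

```text
time_s: 0.93
ee_pos: [500.0, 285.5, 139.3]
ee_rot: [180.0, 0.0, 3.6]
force: [0.8, 0.3, 0.2]
gripper_width: 27.5
```

{"api": "drive_tool", "payload": {"motion": [[[0,0,-0.019],[0,0,0]],[[0,0,-0.019],[0,0,0]],[[0,0,-0.019],[0,0,0]],[[-0.0006,0.01,0],[0,0,0]],[[-0.0006,0.01,0],[0,0,0]],[[-0.0009,0.015,0],[0,0,0]],[[-0.0009,0.015,0],[0,0,0]],[[-0.0009,0.015,0],[0,0,0]],[[-0.0009,0.015,0],[0,0,0]],[[-0.0006,0.01,0],[0,0,0]]]}}

```text
time_s: 1.77
ee_pos: [493.5, 379.9, 83.7]
ee_rot: [-179.9, -0.1, 4.0]
force: [-1.4, -3.1, 1.1]
gripper_width: 0.4
```

```bash
python3 - <<'E'
from h import *
s=env.state(); print(s['ee_pos'],s['force'],s['gripper_width'])
t=env.grab_frame('top')[:,:,::-1]; sd=env.grab_frame('side')[:,:,::-1]
cv2.imwrite('pics/t1.png',t); cv2.imwrite('pics/s1.png',sd)
a=cv2.resize(t[180:320,60:210],None,fx=2.6,fy=2.6,interpolation=cv2.INTER_CUBIC)
b=cv2.resize(sd[330:480,130:430],None,fx=2.6,fy=2.6,interpolation=cv2.INTER_CUBIC)
cv2.imwrite('pics/z4.png',a);cv2.imwrite('pics/z5.png',b)
E
```

```text
[493.47986967 379.86214473  83.70674838] [-1.39329748 -3.05234266  1.14454624] 0.3965496236462434
```

View pics/z4.png

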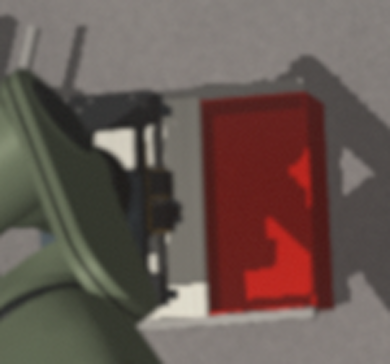

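View pics/z5.png

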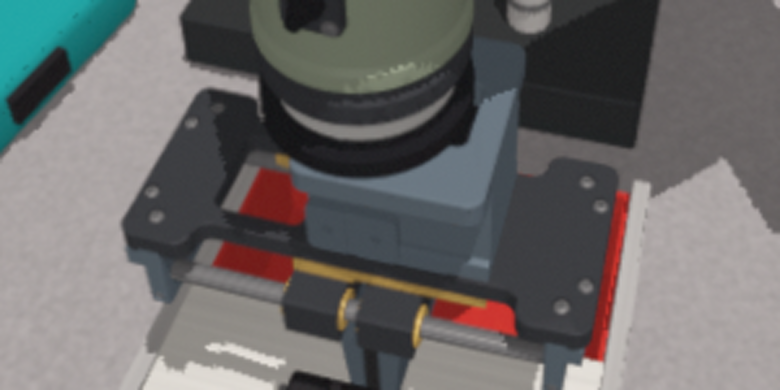

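{"api": "drive_tool", "payload": {"motion": [[[0,0.002,0],[0,0,0]],[[0,0.002,0],[0,0,0]],[[0,0.002,0],[0,0,0]],[[0,0.001,0],[0,0,0]],[[0,0.001,0],[0,0,0]],[[0,0.001,0],[0,0,0]],[[0,0.001,0],[0,0,0]],[[0,0.001,0],[0,0,0]],[[0,0,0],[0,0,0]],[[0,0,0],[0,0,0]]]}}

```text
time_s: 2.7
ee_pos: [493.8, 386.5, 83.1]
ee_rot: [179.8, 0.0, 3.9]
force: [-0.8, -5.9, 4.1]
gripper_width: 0.3
```

{"api": "drive_tool", "payload": {"motion": [[[0,0.001,0],[0,0,0]],[[0,0.001,0],[0,0,0]],[[0,0.001,0],[0,0,0]],[[0,0.001,0],[0,0,0]],[[0,0,0],[0,0,0]],[[0,-0.004,0],[0,0,0]],[[0,-0.01,0],[0,0,0]],[[0.005,-0.02,0.02],[0,0,0]],[[0.01,-0.035,0.03],[0,0,0]],[[0.015,-0.035,0.03],[0,0,0]]]}}

```text
time_s: 3.53
ee_pos: [519.5, 296.5, 155.3]
ee_rot: [-180.0, 0.1, 4.0]
force: [0.8, -0.0, 0.4]
gripper_width: 0.3
```

```bash
python3 - <<'E'
from h import *
t=env.grab_frame('top')[:,:,::-1]; sd=env.grab_frame('side')[:,:,::-1]
cv2.imwrite('pics/t2.png',t); cv2.imwrite('pics/s2.png',sd)
a=cv2.resize(t[180:320,60:210],None,fx=4,fy=4,interpolation=cv2.INTER_CUBIC)
cv2.imwrite('pics/z6.png',a)
E
```

```text
(no output)
```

View pics/z6.png

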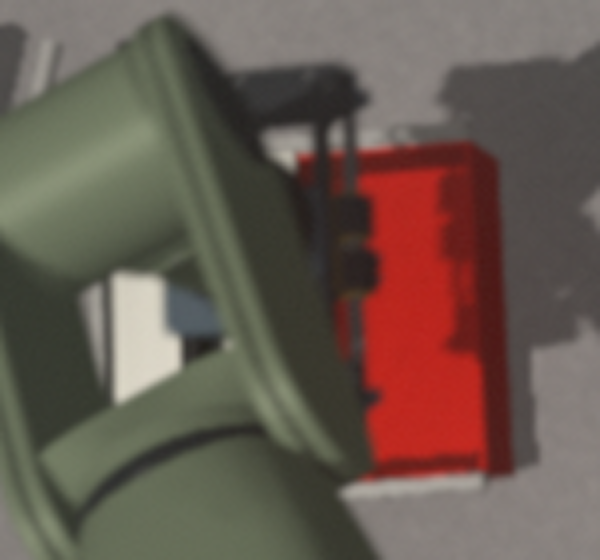

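View pics/s2.png

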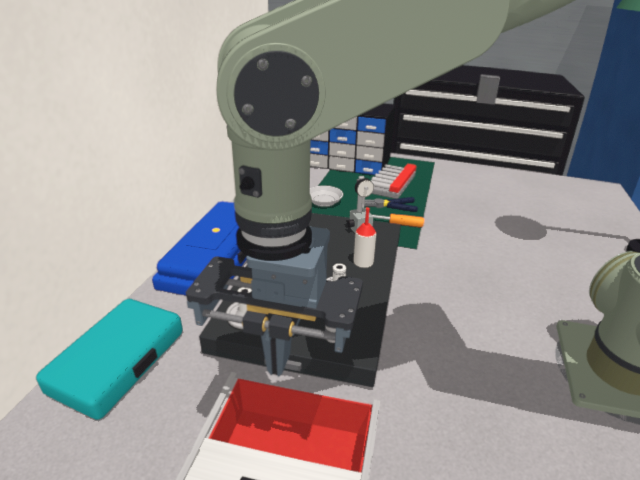

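{"api": "drive_tool", "payload": {"motion": [[[0.023,-0.0245,0],[0,0,0]],[[0.023,-0.0245,0],[0,0,0]],[[0.023,-0.0245,0],[0,0,0]],[[0.023,-0.0245,0],[0,0,0]],[[0.023,-0.0245,-0.02],[0,0,0]],[[0.0235,-0.0245,-0.025],[0,0,0]],[[0,0,-0.025],[0,0,0]],[[0,0,-0.01],[0,0,0]],[[0,0,-0.006],[0,0,0]],[[0,0,0],[0,0,0]]]}}

```text
time_s: 4.47
ee_pos: [657.4, 151.3, 68.0]
ee_rot: [-180.0, 0.2, 4.0]
force: [0.2, 0.0, -0.1]
gripper_width: 0.4
```

```bash
python3 - <<'E'
from h import *
print(pix('side',np.array([519.5,296.5,155.3])),env.state()['force'])
sd=env.grab_frame('side')[:,:,::-1];t=env.grab_frame('top')[:,:,::-1]
cv2.imwrite('pics/s3.png',sd)
P=env.state()['ee_pos'];print(P,pix('side',P),pix('top',P))
cv2.imwrite('pics/z7.png',cv2.resize(sd[180:380,180:420],None,fx=3,fy=3,interpolation=cv2.INTER_CUBIC))
E
```

```text
[281.74968832 371.8777155 ] [ 0.20407302  0.03284948 -0.08709963]
[658.82728542 151.68118883  70.62231151] [236.41772848 323.12620521] [220.96766158 190.072194  ]
```

View pics/z7.png

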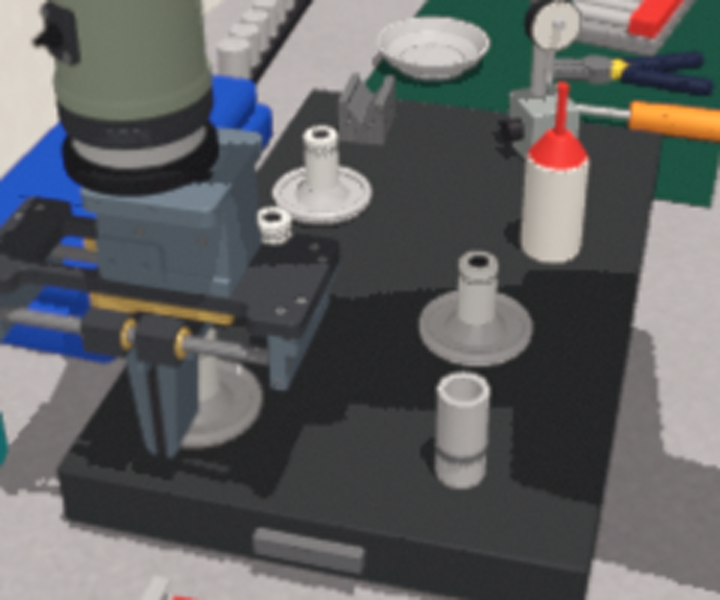

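{"api": "drive_tool", "payload": {"motion": [[[0,0,-0.002],[0,0,0]],[[0,0,-0.002],[0,0,0]],[[0,0,-0.001],[0,0,0]],[[0,0,-0.001],[0,0,0]],[[0,0,-0.001],[0,0,0]],[[0,0,-0.0005],[0,0,0]],[[0,0,-0.0005],[0,0,0]],[[0,0,0],[0,0,0]],[[0,0,0],[0,0,0]],[[0,0,0],[0,0,0]]]}}

```text
time_s: 5.4
ee_pos: [658.9, 150.4, 62.2]
ee_rot: [-180.0, -0.0, 3.9]
force: [-1.3, -0.5, 5.6]
gripper_width: 0.3
```

{"api": "drive_tool", "payload": {"motion": [[[0,0,-0.0005],[0,0,0]],[[0,0,-0.0005],[0,0,0]],[[0,0,0],[0,0,0]],[[0,0,0],[0,0,0]],[[0,0,0],[0,0,0]],[[0,0,0],[0,0,0]],[[0,0,0],[0,0,0]],[[0,0,0],[0,0,0]],[[0,0,0],[0,0,0]],[[0,0,0],[0,0,0]]]}}

```text
time_s: 6.23
ee_pos: [658.9, 150.5, 62.0]
ee_rot: [-180.0, -0.1, 3.9]
force: [-2.5, 1.1, 9.4]
gripper_width: 0.5
```

Foot A (far left) is stiff: 9.4 N with about 0.2 mm of travel, so it is sound. Next is foot B.

{"api": "drive_tool", "payload": {"motion": [[[0,0.001,0.022],[0,0,0]],[[0,0,0.04],[0,0,0]],[[0.001,-0.041,0],[0,0,0]],[[0.001,-0.041,0],[0,0,0]],[[0.001,-0.035,0],[0,0,0]],[[0,-0.01,-0.018],[0,0,0]],[[0,0,-0.025],[0,0,0]],[[0,0,-0.01],[0,0,0]],[[0,0,-0.002],[0,0,0]],[[0,0,0],[0,0,0]]]}}

```text
time_s: 7.07
ee_pos: [661.3, 24.7, 66.6]
ee_rot: [-180.0, 0.1, 3.9]
force: [0.0, -0.1, 0.4]
gripper_width: 0.2
```

{"api": "drive_tool", "payload": {"motion": [[[0,0,-0.002],[0,0,0]],[[0,0,-0.001],[0,0,0]],[[0,0,-0.001],[0,0,0]],[[0,0,-0.001],[0,0,0]],[[0,0,-0.0005],[0,0,0]],[[0,0,-0.0005],[0,0,0]],[[0,0,-0.0005],[0,0,0]],[[0,0,0],[0,0,0]],[[0,0,0],[0,0,0]],[[0,0,0],[0,0,0]]]}}

```text
time_s: 7.9
ee_pos: [662.0, 24.6, 62.2]
ee_rot: [-180.0, -0.1, 3.9]
force: [-1.6, 1.4, 5.6]
gripper_width: 0.5
```

Foot B behaves the same (5.6 N at the crest height), so it is sound. Next is foot C.

{"api": "drive_tool", "payload": {"motion": [[[0,0.001,0.022],[0,0,0]],[[0,0,0.04],[0,0,0]],[[0.003,-0.041,0],[0,0,0]],[[0.003,-0.041,0],[0,0,0]],[[0.003,-0.024,0],[0,0,0]],[[0,-0.007,-0.018],[0,0,0]],[[0,0,-0.025],[0,0,0]],[[0,0,-0.01],[0,0,0]],[[0,0,-0.002],[0,0,0]],[[0,0,0],[0,0,0]]]}}

```text
time_s: 8.73
ee_pos: [670.3, -87.3, 67.3]
ee_rot: [-180.0, 0.1, 3.9]
force: [0.0, -0.4, 0.5]
gripper_width: 0.4
```

{"api": "drive_tool", "payload": {"motion": [[[0,0,-0.002],[0,0,0]],[[0,0,-0.001],[0,0,0]],[[0,0,-0.001],[0,0,0]],[[0,0,-0.001],[0,0,0]],[[0,0,-0.0005],[0,0,0]],[[0,0,-0.0005],[0,0,0]],[[0,0,-0.0005],[0,0,0]],[[0,0,0],[0,0,0]],[[0,0,0],[0,0,0]],[[0,0,0],[0,0,0]]]}}

```text
time_s: 9.57
ee_pos: [670.9, -87.5, 61.8]
ee_rot: [-180.0, -0.0, 3.9]
force: [0.4, 1.6, 1.7]
gripper_width: 0.7
```

{"api": "drive_tool", "payload": {"motion": [[[0,0,-0.0005],[0,0,0]],[[0,0,-0.0005],[0,0,0]],[[0,0,-0.0005],[0,0,0]],[[0,0,0],[0,0,0]],[[0,0,0],[0,0,0]],[[0,0,0],[0,0,0]],[[0,0,0],[0,0,0]],[[0,0,0],[0,0,0]],[[0,0,0],[0,0,0]],[[0,0,0],[0,0,0]]]}}

```text
time_s: 10.4
ee_pos: [670.8, -87.7, 60.1]
ee_rot: [-180.0, -0.0, 3.9]
force: [0.2, 1.5, 3.1]
gripper_width: 0.6
```

```bash
python3 - <<'E'
from h import *
print(env.state()['ee_pos'],env.state()['force'])
sd=env.grab_frame('side')[:,:,::-1]
cv2.imwrite('pics/z8.png',cv2.resize(sd[180:380,180:420],None,fx=3,fy=3,interpolation=cv2.INTER_CUBIC))
E
```

```text
[670.75382293 -87.72717985  60.08073146] [0.1727373  1.48612889 3.05591871]
```

View pics/z8.png

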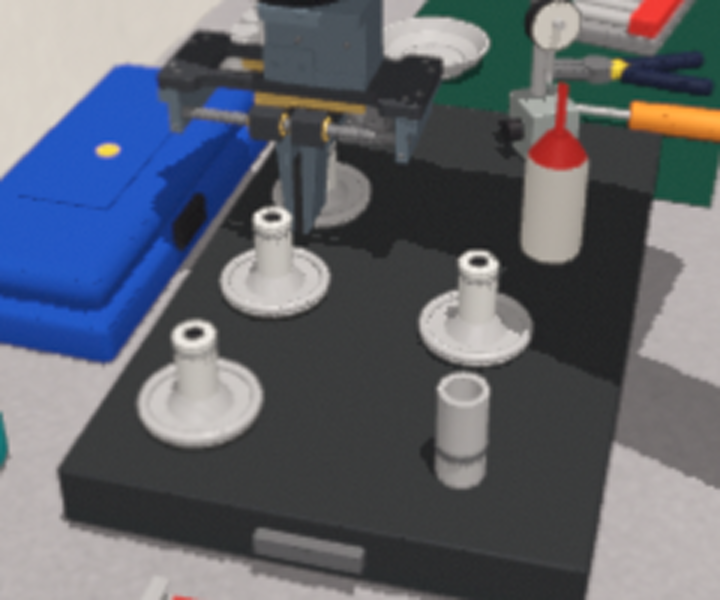

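Foot C sinks about 2.4 mm under 3 N and is still moving, so it is bent. Next is foot D.

{"api": "drive_tool", "payload": {"motion": [[[0,0.001,0.022],[0,0,0]],[[0,0,0.041],[0,0,0]],[[-0.029,0.023,0],[0,0,0]],[[-0.029,0.024,0],[0,0,0]],[[-0.029,0.024,0],[0,0,0]],[[-0.029,0.024,-0.005],[0,0,0]],[[-0.029,0.023,-0.013],[0,0,0]],[[-0.002,0,-0.02],[0,0,0]],[[0,0,-0.014],[0,0,0]],[[0,0,-0.002],[0,0,0]]]}}

```text
time_s: 11.28
ee_pos: [521.2, 31.1, 66.8]
ee_rot: [179.9, 0.3, 4.0]
force: [-0.3, 1.0, -1.0]
gripper_width: 0.5
```

{"api": "drive_tool", "payload": {"motion": [[[0,0,-0.002],[0,0,0]],[[0,0,-0.001],[0,0,0]],[[0,0,-0.001],[0,0,0]],[[0,0,-0.001],[0,0,0]],[[0,0,-0.001],[0,0,0]],[[0,0,-0.0005],[0,0,0]],[[0,0,-0.0005],[0,0,0]],[[0,0,0],[0,0,0]],[[0,0,0],[0,0,0]],[[0,0,0],[0,0,0]]]}}

```text
time_s: 12.12
ee_pos: [523.9, 31.3, 62.2]
ee_rot: [180.0, -0.0, 3.9]
force: [-0.3, -0.3, 0.9]
gripper_width: 0.7
```

{"api": "drive_tool", "payload": {"motion": [[[0,0,-0.0005],[0,0,0]],[[0,0,-0.0005],[0,0,0]],[[0,0,-0.0005],[0,0,0]],[[0,0,-0.0005],[0,0,0]],[[0,0,0],[0,0,0]],[[0,0,0],[0,0,0]],[[0,0,0],[0,0,0]],[[0,0,0],[0,0,0]],[[0,0,0],[0,0,0]],[[0,0,0],[0,0,0]]]}}

```text
time_s: 12.95
ee_pos: [523.7, 31.3, 60.0]
ee_rot: [-180.0, -0.0, 3.9]
force: [-0.4, 1.6, 1.7]
gripper_width: 0.6
```

D sinks 2.5 mm under 1.7 N, so it is also bent. The bent feet are C and D. Now I'll grasp D.

{"api": "drive_tool", "payload": {"motion": [[[0,0.001,0.022],[0,0,0]],[[0,0,0.041],[0,0,0]],[[0,-0.014,0.005],[0,0,0]],[[0,-0.014,0],[0,0,0]],[[0,-0.014,0],[0,0,0]],[[0,0,0],[0,0,0]],[[0,0,0],[0,0,0]],[[0,0,0],[0,0,0]],[[0,0,0],[0,0,0]],[[0,0,0],[0,0,0]]]}}

```text
time_s: 13.78
ee_pos: [523.6, -9.2, 127.8]
ee_rot: [-180.0, 0.0, 3.9]
force: [-0.6, -0.3, 0.3]
gripper_width: 0.5
```

{"api": "drive_tool", "payload": {"motion": [[[0,0,0],[0,0,0]],[[0,0,0],[0,0,0]],[[0,0,0],[0,0,0]],[[0,0,0],[0,0,0]],[[0,0,0],[0,0,0]],[[0,0,-0.01],[0,0,0]],[[0,0,-0.015],[0,0,0]],[[0,0,-0.015],[0,0,0]],[[0,0,-0.01],[0,0,0]],[[0,0,-0.003],[0,0,0]]], "claw": 0.6}}

```text
time_s: 14.62
ee_pos: [522.2, -9.7, 72.9]
ee_rot: [-180.0, 0.2, 3.9]
force: [0.9, 0.4, -0.0]
gripper_width: 54.7
```

```bash
python3 - <<'E'
from h import *
print(env.state()['ee_pos'],env.state()['force'])
sd=env.grab_frame('side')[:,:,::-1]
cv2.imwrite('pics/z9.png',cv2.resize(sd[180:380,180:420],None,fx=3,fy=3,interpolation=cv2.INTER_CUBIC))
E
```

```text
[522.23659248  -9.70340367  72.89411361] [ 0.88569563  0.38918913 -0.04224633]
```

View pics/z9.png

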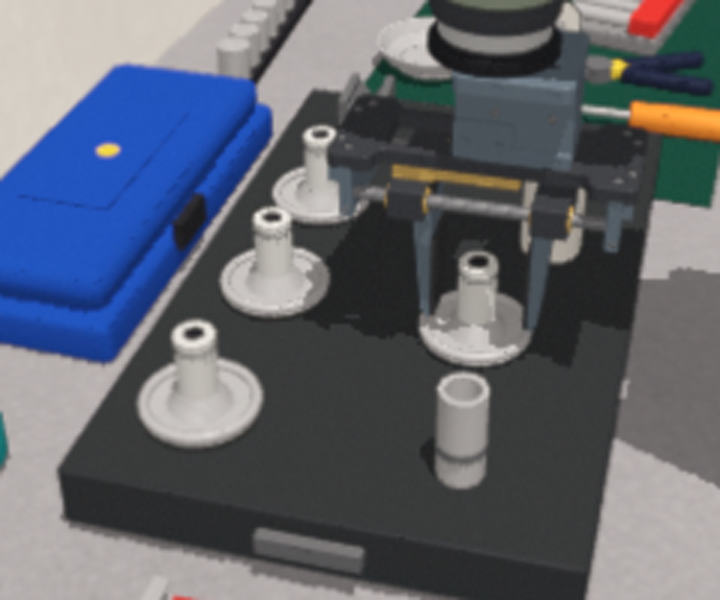

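Fingers straddle D's sleeve. Closing.

{"api": "drive_tool", "payload": {"motion": [[[0,0,0],[0,0,0]],[[0,0,0],[0,0,0]],[[0,0,0],[0,0,0]],[[0,0,0],[0,0,0]],[[0,0,0],[0,0,0]],[[0,0,0],[0,0,0]],[[0,0,0],[0,0,0]],[[0,0,0],[0,0,0]],[[0,0,0],[0,0,0]],[[0,0,0],[0,0,0]]], "claw": 0, "force": 20}}

```text
time_s: 15.5
ee_pos: [524.3, -9.7, 75.6]
ee_rot: [180.0, -0.1, 3.9]
force: [0.2, -0.6, 6.2]
gripper_width: 23.5
```

{"api": "drive_tool", "payload": {"motion": [[[0,0,0.008],[0,0,0]],[[0,0,0.02],[0,0,0]],[[0,0,0.03],[0,0,0]],[[0,0,0.025],[0,0,0]],[[0,0.01,0],[0,0,0]],[[-0.003,0.02,0],[0,0,0]],[[-0.006,0.028,0],[0,0,0]],[[-0.006,0.028,0],[0,0,0]],[[-0.006,0.028,0],[0,0,0]],[[-0.006,0.028,0],[0,0,0]]]}}

```text
time_s: 16.33
ee_pos: [494.7, 133.6, 156.2]
ee_rot: [180.0, 0.2, 3.9]
force: [1.6, 0.2, -3.2]
gripper_width: 23.3
```

{"api": "drive_tool", "payload": {"motion": [[[-0.006,0.028,0],[0,0,0]],[[-0.006,0.028,0],[0,0,0]],[[-0.006,0.028,0],[0,0,0]],[[-0.006,0.028,0],[0,0,0]],[[-0.006,0.025,0],[0,0,0]],[[-0.006,0.018,0],[0,0,0]],[[-0.005,0.011,0],[0,0,0]],[[0,0,0],[0,0,0]],[[0,0,0],[0,0,0]],[[0,0,0],[0,0,0]]]}}

```text
time_s: 17.17
ee_pos: [455.4, 297.3, 157.4]
ee_rot: [179.9, 0.1, 3.9]
force: [0.0, 0.6, -3.6]
gripper_width: 23.8
```

```bash
python3 - <<'E'
from h import *
s=env.state();print(s['ee_pos'],s['force'],s['gripper_width'])
sd=env.grab_frame('side')[:,:,::-1]; t=env.grab_frame('top')[:,:,::-1]
a=cv2.resize(sd[230:480,130:450],None,fx=1.8,fy=1.8,interpolation=cv2.INTER_CUBIC)
cv2.imwrite('pics/z10.png',a)
E
```

```text
[455.36458982 297.32027452 157.36992998] [ 0.00603164  0.56295677 -3.64902258] 23.814555321763336
```

View pics/z10.png

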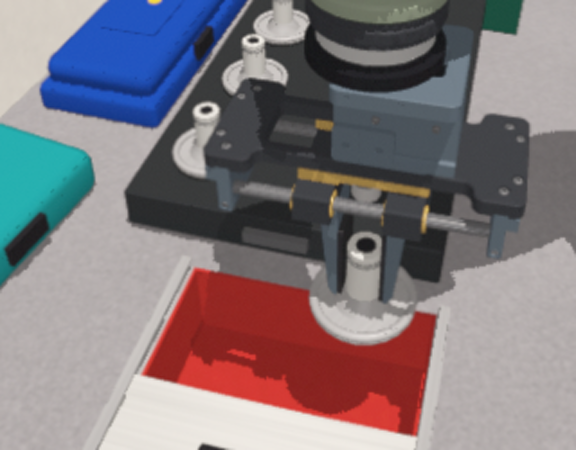

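D is held upright over the -x half of the box. Lowering it.

{"api": "drive_tool", "payload": {"motion": [[[0,0,-0.01],[0,0,0]],[[0,0,-0.018],[0,0,0]],[[0,0,-0.02],[0,0,0]],[[0,0,-0.02],[0,0,0]],[[0,0,-0.02],[0,0,0]],[[0,0,-0.02],[0,0,0]],[[0,0,-0.01],[0,0,0]],[[0,0,-0.004],[0,0,0]],[[0,0,0],[0,0,0]],[[0,0,0],[0,0,0]]]}}

```text
time_s: 18.1
ee_pos: [456.4, 298.4, 36.6]
ee_rot: [-180.0, -0.1, 3.9]
force: [-0.0, -0.7, -3.5]
gripper_width: 23.9
```

{"api": "drive_tool", "payload": {"motion": [[[0,0,-0.001],[0,0,0]],[[0,0,-0.001],[0,0,0]],[[0,0,-0.001],[0,0,0]],[[0,0,-0.001],[0,0,0]],[[0,0,-0.001],[0,0,0]],[[0,0,0],[0,0,0]],[[0,0,0],[0,0,0]],[[0,0,0],[0,0,0]],[[0,0,0],[0,0,0]],[[0,0,0],[0,0,0]]]}}

```text
time_s: 18.93
ee_pos: [455.8, 298.3, 31.1]
ee_rot: [-180.0, -0.0, 3.9]
force: [-0.5, -0.1, -2.8]
gripper_width: 23.6
```

{"api": "drive_tool", "payload": {"motion": [[[0,0,-0.0005],[0,0,0]],[[0,0,-0.0005],[0,0,0]],[[0,0,-0.0005],[0,0,0]],[[0,0,-0.0005],[0,0,0]],[[0,0,-0.0005],[0,0,0]],[[0,0,0],[0,0,0]],[[0,0,0],[0,0,0]],[[0,0,0],[0,0,0]],[[0,0,0],[0,0,0]],[[0,0,0],[0,0,0]]]}}

```text
time_s: 19.77
ee_pos: [455.7, 298.3, 28.7]
ee_rot: [-180.0, -0.0, 3.9]
force: [-0.3, -0.5, 1.5]
gripper_width: 23.4
```

Touchdown at the expected height. Release and retreat.

{"api": "drive_tool", "payload": {"motion": [[[0,0,0],[0,0,0]],[[0,0,0],[0,0,0]],[[0,0,0],[0,0,0]],[[0,0,0],[0,0,0]],[[0,0,0],[0,0,0]],[[0,0,0.005],[0,0,0]],[[0,0,0.025],[0,0,0]],[[0,0,0.035],[0,0,0]],[[0,0,0.035],[0,0,0]],[[0,0,0.025],[0,0,0]]], "claw": 0.6}}

```text
time_s: 20.6
ee_pos: [456.5, 298.8, 156.9]
ee_rot: [-179.9, -0.2, 3.9]
force: [1.5, 1.2, 0.6]
gripper_width: 54.9
```

```bash
python3 - <<'E'
from h import *
s=env.state();print(s['ee_pos'],s['force'],s['gripper_width'])
sd=env.grab_frame('side')[:,:,::-1]
a=cv2.resize(sd[230:480,130:450],None,fx=1.8,fy=1.8,interpolation=cv2.INTER_CUBIC)
cv2.imwrite('pics/z11.png',a)
E
```

```text
[456.49985286 298.79880334 156.85427258] [1.52557264 1.15775338 0.62807525] 54.86075336063614
```

View pics/z11.png

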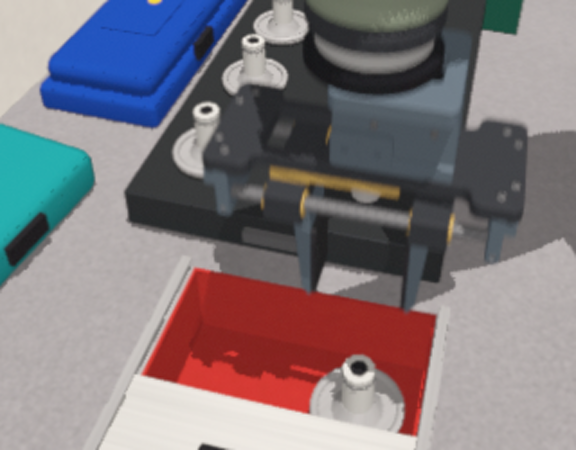

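{"api": "drive_tool", "payload": {"motion": [[[0.0155,-0.031,0],[0,0,0]],[[0.0155,-0.031,0],[0,0,0]],[[0.0155,-0.031,0],[0,0,0]],[[0.0155,-0.031,0],[0,0,0]],[[0.0155,-0.031,0],[0,0,0]],[[0.0155,-0.031,0],[0,0,0]],[[0.0155,-0.031,0],[0,0,0]],[[0.0155,-0.031,0],[0,0,0]],[[0.0155,-0.031,0],[0,0,0]],[[0.0155,-0.031,0],[0,0,0]]]}}

```text
time_s: 21.48
ee_pos: [611.2, -13.4, 153.7]
ee_rot: [-180.0, -0.0, 3.9]
force: [0.3, 1.2, -0.1]
gripper_width: 55.0
```

{"api": "drive_tool", "payload": {"motion": [[[0.015,-0.031,0],[0,0,0]],[[0.015,-0.031,0],[0,0,0]],[[0.015,-0.03,0],[0,0,0]],[[0.015,-0.024,0],[0,0,0]],[[0,0,-0.01],[0,0,0]],[[0,0,-0.01],[0,0,0]],[[0,0,-0.01],[0,0,0]],[[0,0,0],[0,0,0]],[[0,0,0],[0,0,0]],[[0,0,0],[0,0,0]]]}}

```text
time_s: 22.32
ee_pos: [670.6, -126.7, 123.9]
ee_rot: [-180.0, -0.0, 4.0]
force: [-0.7, 0.0, 0.8]
gripper_width: 54.7
```

```bash
python3 - <<'E'
from h import *
sd=env.grab_frame('side')[:,:,::-1]
s=env.state();print(s['ee_pos'],s['force'],s['gripper_width'])
cv2.imwrite('pics/z12.png',cv2.resize(sd[150:350,180:420],None,fx=3,fy=3,interpolation=cv2.INTER_CUBIC))
E
```

```text
[ 670.84554347 -126.83603787  124.21179647] [ 0.3791064  -0.6233729   0.55972447] 54.75126797711264
```

View pics/z12.png

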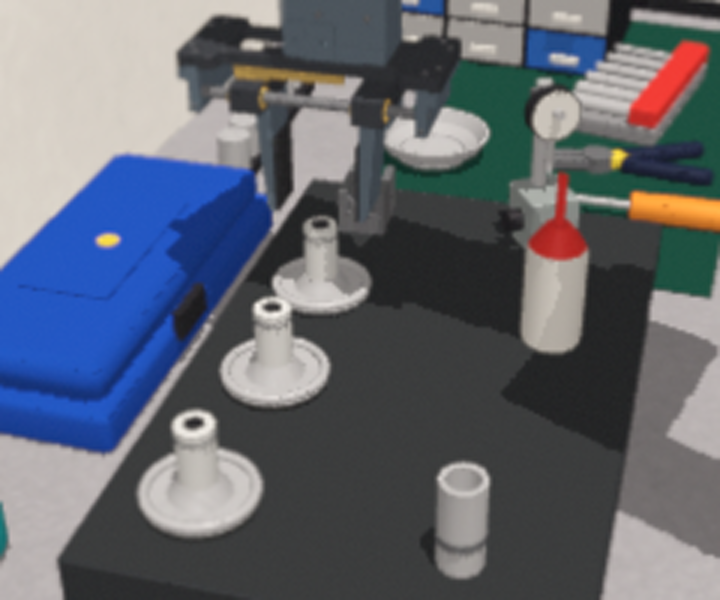

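{"api": "drive_tool", "payload": {"motion": [[[0,-0.001,-0.01],[0,0,0]],[[0,0,-0.012],[0,0,0]],[[0,0,-0.012],[0,0,0]],[[0,0,-0.01],[0,0,0]],[[0,0,-0.005],[0,0,0]],[[0,0,0],[0,0,0]],[[0,0,0],[0,0,0]],[[0,0,0],[0,0,0]],[[0,0,0],[0,0,0]],[[0,0,0],[0,0,0]]]}}

```text
time_s: 23.2
ee_pos: [671.1, -128.8, 75.3]
ee_rot: [180.0, -0.1, 3.9]
force: [-0.7, -0.0, -0.4]
gripper_width: 54.6
```

{"api": "drive_tool", "payload": {"motion": [[[0,0,0],[0,0,0]],[[0,0,0],[0,0,0]],[[0,0,0],[0,0,0]],[[0,0,0],[0,0,0]],[[0,0,0],[0,0,0]],[[0,0,0],[0,0,0]],[[0,0,0],[0,0,0]],[[0,0,0],[0,0,0]],[[0,0,0],[0,0,0]],[[0,0,0],[0,0,0]]], "claw": 0}}

```text
time_s: 24.03
ee_pos: [671.1, -128.9, 75.1]
ee_rot: [180.0, -0.1, 3.9]
force: [-0.1, 1.0, 4.0]
gripper_width: 23.5
```

{"api": "drive_tool", "payload": {"motion": [[[0,0,0.008],[0,0,0]],[[0,0,0.02],[0,0,0]],[[0,0,0.03],[0,0,0]],[[0,0,0.025],[0,0,0]],[[-0.003,0.01,0],[0,0,0]],[[-0.006,0.02,0],[0,0,0]],[[-0.008,0.029,0],[0,0,0]],[[-0.008,0.029,0],[0,0,0]],[[-0.008,0.029,0],[0,0,0]],[[-0.008,0.029,0],[0,0,0]]]}}

```text
time_s: 24.87
ee_pos: [627.1, 19.0, 155.1]
ee_rot: [-180.0, 0.3, 3.9]
force: [0.4, -0.6, -3.0]
gripper_width: 23.6
```

{"api": "drive_tool", "payload": {"motion": [[[-0.008,0.029,0],[0,0,0]],[[-0.008,0.029,0],[0,0,0]],[[-0.008,0.029,0],[0,0,0]],[[-0.008,0.029,0],[0,0,0]],[[-0.008,0.029,0],[0,0,0]],[[-0.008,0.029,0],[0,0,0]],[[-0.008,0.029,0],[0,0,0]],[[-0.008,0.029,0],[0,0,0]],[[-0.008,0.029,0],[0,0,0]],[[-0.006,0.018,0],[0,0,0]]]}}

```text
time_s: 25.7
ee_pos: [548.7, 298.8, 155.1]
ee_rot: [180.0, 0.3, 4.0]
force: [-0.0, -0.1, -4.5]
gripper_width: 23.4
```

{"api": "drive_tool", "payload": {"motion": [[[-0.004,0.009,0],[0,0,0]],[[0,0,0],[0,0,0]],[[0,0,0],[0,0,0]],[[0,0,0],[0,0,0]],[[0,0,0],[0,0,0]],[[0,0,0],[0,0,0]],[[0,0,0],[0,0,0]],[[0,0,0],[0,0,0]],[[0,0,0],[0,0,0]],[[0,0,0],[0,0,0]]]}}

```text
time_s: 26.53
ee_pos: [547.8, 305.1, 157.6]
ee_rot: [-180.0, -0.0, 3.9]
force: [0.9, -0.3, -4.0]
gripper_width: 23.8
```

```bash
python3 - <<'E'
from h import *
sd=env.grab_frame('side')[:,:,::-1]
s=env.state();print(s['ee_pos'],s['force'],s['gripper_width'])
cv2.imwrite('pics/z13.png',cv2.resize(sd[230:480,130:450],None,fx=1.8,fy=1.8,interpolation=cv2.INTER_CUBIC))
E
```

```text
[547.76128983 305.18342606 157.62942753] [ 0.37839026  0.00575803 -4.30104136] 23.622137656406682
```

View pics/z13.png

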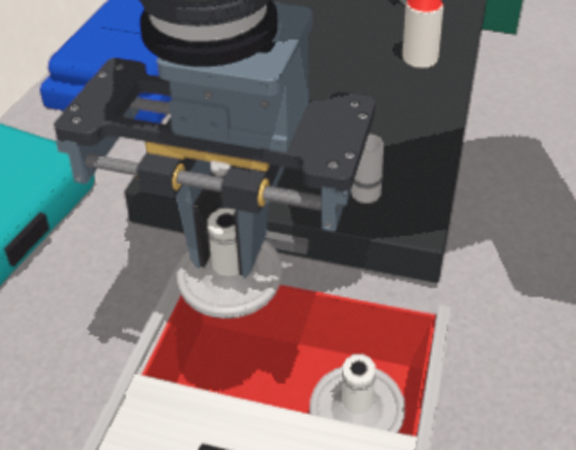

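{"api": "drive_tool", "payload": {"motion": [[[0,0,-0.01],[0,0,0]],[[0,0,-0.018],[0,0,0]],[[0,0,-0.02],[0,0,0]],[[0,0,-0.02],[0,0,0]],[[0,0,-0.02],[0,0,0]],[[0,0,-0.02],[0,0,0]],[[0,0,-0.01],[0,0,0]],[[0,0,-0.005],[0,0,0]],[[0,0,-0.002],[0,0,0]],[[0,0,0],[0,0,0]]]}}

```text
time_s: 27.42
ee_pos: [548.1, 305.5, 32.7]
ee_rot: [-180.0, -0.0, 3.9]
force: [0.3, 0.3, -3.4]
gripper_width: 23.6
```

{"api": "drive_tool", "payload": {"motion": [[[0,0,-0.001],[0,0,0]],[[0,0,-0.001],[0,0,0]],[[0,0,-0.001],[0,0,0]],[[0,0,-0.0005],[0,0,0]],[[0,0,0],[0,0,0]],[[0,0,0],[0,0,0]],[[0,0,0],[0,0,0]],[[0,0,0],[0,0,0]],[[0,0,0],[0,0,0]],[[0,0,0],[0,0,0]]]}}

```text
time_s: 28.25
ee_pos: [547.7, 305.3, 29.1]
ee_rot: [-180.0, -0.0, 3.9]
force: [-0.3, -0.2, -4.1]
gripper_width: 23.7
```

{"api": "drive_tool", "payload": {"motion": [[[0,0,-0.0005],[0,0,0]],[[0,0,-0.0005],[0,0,0]],[[0,0,-0.0005],[0,0,0]],[[0,0,-0.0005],[0,0,0]],[[0,0,0],[0,0,0]],[[0,0,0],[0,0,0]],[[0,0,0],[0,0,0]],[[0,0,0],[0,0,0]],[[0,0,0],[0,0,0]],[[0,0,0],[0,0,0]]]}}

```text
time_s: 29.08
ee_pos: [547.9, 305.4, 28.1]
ee_rot: [-180.0, -0.1, 3.9]
force: [-2.4, -1.0, 5.0]
gripper_width: 23.4
```

{"api": "drive_tool", "payload": {"motion": [[[0,0,0],[0,0,0]],[[0,0,0],[0,0,0]],[[0,0,0],[0,0,0]],[[0,0,0],[0,0,0]],[[0,0,0],[0,0,0]],[[0,0,0.005],[0,0,0]],[[0,0,0.025],[0,0,0]],[[0,0,0.035],[0,0,0]],[[0,0,0.035],[0,0,0]],[[0,0,0.025],[0,0,0]]], "claw": 0.6}}

```text
time_s: 29.92
ee_pos: [548.6, 305.8, 155.5]
ee_rot: [-179.9, -0.2, 3.9]
force: [0.4, 0.4, 0.7]
gripper_width: 54.3
```

```bash
python3 - <<'E'
from h import *
sd=env.grab_frame('side')[:,:,::-1]
t=env.grab_frame('top')[:,:,::-1]
s=env.state();print(s['ee_pos'],s['force'],s['gripper_width'])
cv2.imwrite('pics/z14.png',cv2.resize(sd[230:480,130:450],None,fx=1.8,fy=1.8,interpolation=cv2.INTER_CUBIC))
cv2.imwrite('pics/z15.png',cv2.resize(t[180:320,60:210],None,fx=4,fy=4,interpolation=cv2.INTER_CUBIC))
E
```

```text
[550.54563303 306.7930386  157.95724725] [ 0.01358094 -0.14358542  0.43263663] 54.643609948733435
```

View pics/z14.png

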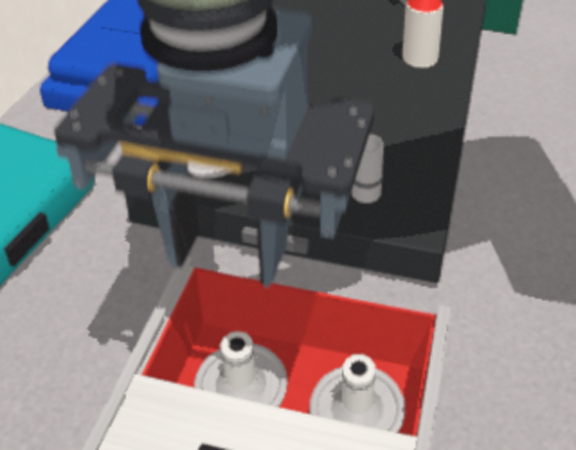

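View pics/z15.png

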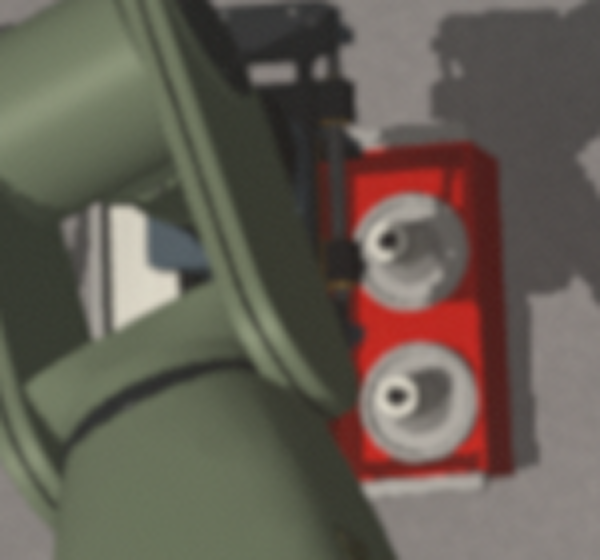

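Both bent feet stand upright in the box. Now I'll move behind the bar and push the cover shut.

{"api": "drive_tool", "payload": {"motion": [[[-0.01,0.023,0],[0,0,0]],[[-0.01,0.023,0],[0,0,0]],[[-0.01,0.023,0],[0,0,0]],[[-0.01,0.023,0],[0,0,0]],[[-0.01,0.023,0],[0,0,0]],[[-0.008,0.022,0],[0,0,0]],[[0,0,0],[0,0,0]],[[0,0,-0.01],[0,0,0]],[[0,0,-0.01],[0,0,0]],[[0,0,0],[0,0,0]]], "claw": 0}}

```text
time_s: 30.85
ee_pos: [488.6, 440.0, 128.5]
ee_rot: [179.8, 0.3, 3.8]
force: [-0.5, -0.4, -0.6]
gripper_width: 0.4
```

{"api": "drive_tool", "payload": {"motion": [[[0,0,-0.01],[0,0,0]],[[0,0,-0.018],[0,0,0]],[[0,0,-0.018],[0,0,0]],[[0,0,-0.006],[0,0,0]],[[0,0,0],[0,0,0]],[[0,0,0],[0,0,0]],[[0,0,0],[0,0,0]],[[0,0,0],[0,0,0]],[[0,0,0],[0,0,0]],[[0,0,0],[0,0,0]]]}}

```text
time_s: 31.68
ee_pos: [490.0, 442.5, 80.8]
ee_rot: [-180.0, -0.1, 3.9]
force: [0.1, 0.7, 0.7]
gripper_width: 0.2
```

```bash
python3 - <<'E'
from h import *
t=env.grab_frame('top')[:,:,::-1]
s=env.state();print(s['ee_pos'],s['force'],s['gripper_width'])
cv2.imwrite('pics/z16.png',cv2.resize(t[180:320,60:210],None,fx=4,fy=4,interpolation=cv2.INTER_CUBIC))
E
```

```text
[489.91776664 442.47483849  80.66622642] [-0.32410902 -0.25588058  0.68904758] 0.5322398316714427
```

View pics/z16.png

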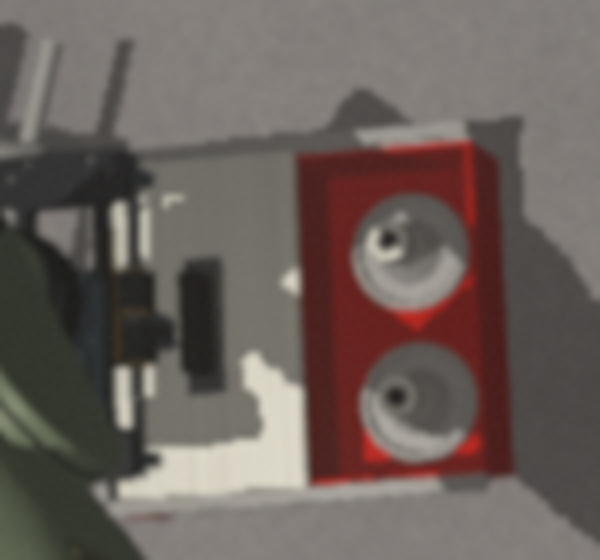

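{"api": "drive_tool", "payload": {"motion": [[[0.0005,-0.007,0.002],[0,0,0]],[[0.0005,-0.007,0],[0,0,0]],[[0.0008,-0.012,0],[0,0,0]],[[0.0008,-0.013,0],[0,0,0]],[[0.0009,-0.014,0],[0,0,0]],[[0.0009,-0.014,0],[0,0,0]],[[0.0009,-0.014,0],[0,0,0]],[[0.0009,-0.013,0],[0,0,0]],[[0.0005,-0.008,0],[0,0,0]],[[0.0003,-0.005,0],[0,0,0]]]}}

```text
time_s: 32.57
ee_pos: [496.9, 333.6, 82.1]
ee_rot: [180.0, 0.0, 3.8]
force: [0.2, 2.5, 1.4]
gripper_width: 0.3
```

{"api": "drive_tool", "payload": {"motion": [[[0.0002,-0.003,0],[0,0,0]],[[0.0001,-0.002,0],[0,0,0]],[[0.0001,-0.002,0],[0,0,0]],[[0.0001,-0.001,0],[0,0,0]],[[0.0001,-0.001,0],[0,0,0]],[[0,-0.001,0],[0,0,0]],[[0,0,0],[0,0,0]],[[0,0,0],[0,0,0]],[[0,0,0],[0,0,0]],[[0,0,0],[0,0,0]]]}}

```text
time_s: 33.4
ee_pos: [497.3, 327.7, 82.1]
ee_rot: [-179.8, -0.0, 3.9]
force: [-0.8, 7.3, 0.0]
gripper_width: 0.5
```

{"api": "drive_tool", "payload": {"motion": [[[0,-0.001,0],[0,0,0]],[[0,-0.001,0],[0,0,0]],[[0,-0.001,0],[0,0,0]],[[0,-0.001,0],[0,0,0]],[[0,0,0],[0,0,0]],[[0,0,0],[0,0,0]],[[0,0,0],[0,0,0]],[[0,0,0],[0,0,0]],[[0,0,0],[0,0,0]],[[0,0,0],[0,0,0]]]}}

```text
time_s: 34.23
ee_pos: [497.3, 327.6, 82.3]
ee_rot: [-179.4, -0.1, 3.8]
force: [-1.7, 17.7, -2.2]
gripper_width: 0.7
```

Hard stop at y=327.6 with 17.7 N, so the cover is shut. Backing off and clearing the view.

{"api": "drive_tool", "payload": {"motion": [[[0,0.006,0],[0,0,0]],[[0,0.01,0],[0,0,0]],[[0,0,0.02],[0,0,0]],[[0,0,0.04],[0,0,0]],[[0,0,0.04],[0,0,0]],[[-0.02,0.02,0.02],[0,0,0]],[[-0.03,0.03,0],[0,0,0]],[[-0.03,0.03,0],[0,0,0]],[[-0.03,0.03,0],[0,0,0]],[[-0.03,0.03,0],[0,0,0]]]}}

```text
time_s: 35.07
ee_pos: [357.8, 475.5, 201.8]
ee_rot: [179.9, 0.0, 3.9]
force: [1.5, 0.1, 0.0]
gripper_width: 0.1
```

{"api": "drive_tool", "payload": {"motion": [[[-0.03,0.02,0],[0,0,0]],[[-0.03,0.02,0],[0,0,0]],[[-0.03,0.02,0],[0,0,0]],[[-0.02,0.01,0],[0,0,0]],[[0,0,0],[0,0,0]],[[0,0,0],[0,0,0]],[[0,0,0],[0,0,0]],[[0,0,0],[0,0,0]],[[0,0,0],[0,0,0]],[[0,0,0],[0,0,0]]]}}

```text
time_s: 35.9
ee_pos: [250.5, 544.5, 202.0]
ee_rot: [180.0, -0.0, 3.8]
force: [0.9, -0.2, -0.4]
gripper_width: 0.7
```

```bash
python3 - <<'E'
from h import *
t=env.grab_frame('top')[:,:,::-1];sd=env.grab_frame('side')[:,:,::-1]
s=env.state();print(s['time_s'],s['ee_pos'],s['force'])
cv2.imwrite('pics/tE.png',t);cv2.imwrite('pics/sE.png',sd)
cv2.imwrite('pics/z17.png',cv2.resize(t[150:315,60:425],None,fx=2.15,fy=2.15,interpolation=cv2.INTER_CUBIC))
E
```

```text
36.0 [250.18346409 544.71061847 202.08330124] [-0.04660919  0.5437269   0.56076487]
```

View pics/z17.png

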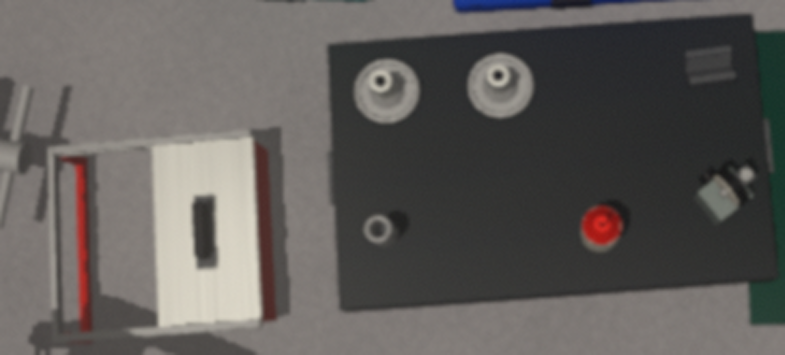

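View pics/sE.png

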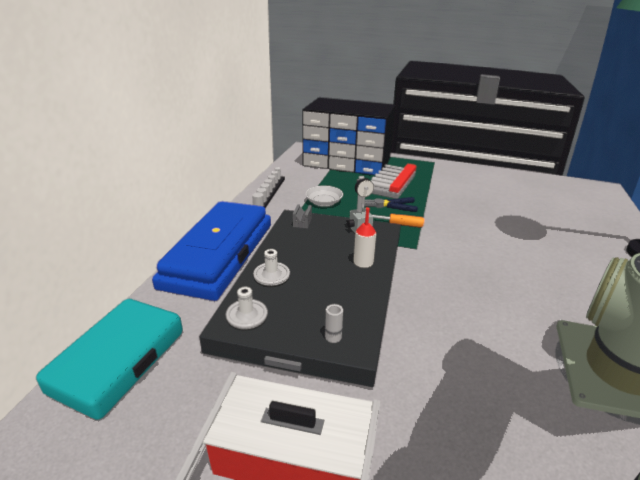

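```bash
python3 - <<'E'
import cv2,numpy as np
a=cv2.imread('pics/side0.png').astype(int);b=cv2.imread('pics/sE.png').astype(int)
d=np.abs(a-b).max(2)
for n,(x0,x1,y0,y1) in dict(A=(220,275,280,330),B=(250,295,245,285),socket=(320,350,300,345),oiler=(350,380,205,270),gauge=(350,378,178,225),vb=(290,315,200,228)).items(): print(n,(d[y0:y1,x0:x1]>40).sum())
from workcell import env
print(env.job_done())
E
```

```text
A 0
B 192
socket 29
oiler 0
gauge 0
vb 15
the job is handed in; nothing more can be done
None
```

The job is handed in at about 36 s of the 72 s allowed. Two of the four feet rock; both now stand upright in the quarantine box with the cover pushed shut.

- **Pressing:** The two feet at the far left and far middle of the plate stood firm: 9.4 N and 5.6 N respectively, with only a few tenths of a millimetre of give. The far-right and near-middle feet sank about 2.5 mm under 2–3 N, so I took those two as bent. I didn't press either one all the way down to the plate.
- **Box:** I pushed the cover open and stood the two bent feet side by side inside. Camera pictures showed both upright before I closed it. When closing, the cover met a hard stop: 17.7 N with no further movement. I didn't measure separately that it had reached its full 106 mm when open, but the box opening was clear for both feet.
- **Last checks:** The final pictures show the cover over the whole box, the two steady feet and all the bystanders standing, and the arm clear of everything.
- **Before/after comparison:** In the side view, nothing changed around the first steady foot, the oiler or the gauge. Some pixels changed around the second steady foot (192), the socket (29) and the V-block (15). I put these down to the removed feet being next to them, along with shadows and reflections, because nothing looked moved. I didn't measure those positions again.

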